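Probe the crate's empty cell and stow the flanged bush

ROBOT

A 6-joint arm with a two-finger parallel gripper is mounted at the origin on the work surface. World frame = base frame: x ahead of the robot, y to its left, z up, the work surface at z = 0. Lengths are in m, angles in rad, forces in N, time in s.
With the tool pointing down it reaches from about 0.35 to 0.975 m from the base axis. Payload 4.9 kg.
Tool frame: the origin (TCP) lies at the very end of the fingers, on their centre line; the grasp point (between the pads) lies 19 mm behind it (manip.hold_point_z is the distance from the TCP to the grasp point, in m); z points along the fingers, y is the direction in which the jaws open and shut (so a half turn about z gives the same grasp; the last joint's range is limited). The gripper opens to 85 mm and grips with 20 to 120 N. Pads are 22 mm wide; open, the fingers measure 114 mm over their backs; the gripper's body (76 mm by 85 mm) begins 54 mm behind the grasp point. The pads swing forward as they close: fully open they stand 13 mm farther back than shut.
Start: joints at [-1.345, 0.053, 1.613, -0, 1.476, -0.119], TCP at [0.211, -0.588, 0.231] pointing down, gripper open.
Joint ranges: [-3.01, 3.01], [-1.01, 2.22], [0.06, 2.58], [-1.02, 4.17], [0.09, 2.62], [-3.14, 3.14]. Speed limits (rad/s): [2.57, 2.57, 3.14, 3.14, 3.14, 3.14].

INTERFACE

Orientations are given as a unit quaternion [w, x, y, z].
In Python, from plant import monitor, grab_frame, camera_params, ticket, manip gives the robot as it stands.
- The arm moves only by the tool play_rows, never from a script. Its argument "commands" is a list of rows, each an object of numbers: "dx", "dy", "dz": the shift along the tool's x, y, z in cm; "rx", "ry", "rz": the turn, a rotation vector about the tool's x, y, z in rad; "claw": the closure, from 0 (fully open) to 1 (shut). In form: [{"dx": .., "dy": .., "dz": .., "rx": .., "ry": .., "rz": .., "claw": ..}, ...]. A call has 1 to 5 rows; each row is the pose to reach, as a shift and turn from the pose measured when the call began, along the tool's axes at that moment; what a row does not reach only later rows make up. A row lasts 1/10 s, in which the tool goes at most 50 mm and 8.59 degrees, less where a joint would pass 70% of its speed; a pose out of reach is approached as far as the arm can. A call with a gripper value outside its range is refused whole. The fingers move at their own pace and stop on an object; the grip force is fixed at half the most. Time passes only in rows, so rows that repeat a pose let the fingers close. It gives the time, the measured TCP pose, the force and the opening at its end, in the units of the state.
- monitor.state(): the state, without advancing time (a new reading comes with each control period).
- grab_frame(name): name is "scene" or "top" or "wrist"; returns the picture (420x560x3 uint8, blue, green, red); there is no depth.
- camera_params(name): a dict with "fx", "fy", "cx", "cy" (pixels), "rvec" (rotation vector, rad) and "tvec" (3), from world to camera coordinates, as OpenCV has them; the wrist camera has in their place "tool_from_camera" (4x4, takes a point from camera to tool coordinates, whose origin is the TCP and whose axes are the flange's). Camera axes: x right, y down, z forward; pixel columns grow to the right and rows downward; lengths in m; the calibration is good to about 2 mm. A picture is of the moment at which its call begins: read the wrist's pose just before it. camera_params takes no time and is no camera call.
- ticket.job_done(): hands the job in, once; it reports no verdict.
The state is a dict: "time": time; "joint_pos": joint angles; "joint_vel": joint speeds; "joint_efforts": joint torques, N m; "tool_pos": TCP position; "tool_rot": TCP orientation; "contact_force": force on the tool from outside, world axes, zero at the start; "ft_torque": the same for the moment, N m; "gripper_width": opening from 0.0 (shut) to 1.0 (fully open).
Only numpy, scipy, OpenCV 4.12 (cv2) and the standard library are available. Lean on these libraries where they do the work, as an engineer would, in place of code of your own. Each camera call takes 0.05 s, during which the arm holds its last target.

TASK

Stow the tall flanged bush in the one empty cell of the green steel parts crate: the empty cell is the one whose cover lies low, just inside its rim, while the covers of the full cells stand up well above theirs. First, before moving the bush, press that cover down to its stop with the empty gripper to feel that the cell is free; then set the tall bush gently upright, flange down, on the middle of the cover so that its weight sinks the cover fully, and let go. Leave the short bush where it stands.

Things in the scene. Friction and masses are not known exactly. Their poses are not given: they have to be found in the camera images.
- tall_bush_mid (a point): The tall bush: plain steel, round, 75 mm high, about 0.55 kg, standing upright on the table: a flange at the foot 56 mm in diameter and 12 mm thick, above it a straight neck 36 mm in diameter from 12 to 75 mm above the underside (grip the neck's upper half). This point is on its axis half-way up, 37.5 mm above the underside; z points up along the axis.
- short_bush_mid (a point): The short bush: the same flange (56 mm by 12 mm) and neck (36 mm) but only 42 mm high; to be left where it stands. This point is on its axis half-way up, 21 mm above its underside.
- cell_mouth (a point): Centre of the empty cell's mouth, at its rim, 60 mm above the table. The crate holds a row of three fixed square dark steel cells, 105 mm from centre to centre, each 84 mm square outside and 76 mm inside; which is empty varies. x points across the row, y along it, z up. The full cells' covers stand fixed with their tops 25 mm above the rim and do not give; the empty cell's square steel cover (72 mm) lies with its flat top 6 mm below the rim.
- cover (a joint): The empty cell's cover, which moves straight down on a soft spring: 0 m when up, 0.020 m when down on its stop (its top then 26 mm below the rim). It takes about 0.7 N to start it and 1.7 N to hold it down, and it springs back up; the bush's weight sinks it to the stop by itself within about a quarter of a second.
Mind the look-alikes: they are no part of the job. What is shaped like the part that bears tall_bush_mid but purple or red is not meant.

How it is judged:
On the way:
1. the empty cell's cover is pressed down by at least 12 mm while the tall bush is still where it stood (within 20 mm) (value of joint cover above 0.012 m and distance of tall_bush_mid from where it was at the start of the episode below 0.02 m), for 0.05 s.
At the end, for the whole second after the job is handed in: The tall bush stands in the empty cell, flange down and upright within 8 degrees, its axis within 16 mm of the cell's centre, its middle 5 to 18 mm above the rim, with the cover sunk at least 16 mm; the short bush is within 30 mm of where it started (horizontal distance between tall_bush_mid and cell_mouth below 0.016 m and z of tall_bush_mid in the frame of cell_mouth between 0.005 and 0.018 m and angle between tall_bush_mid's own z axis and vertical below 0.15 rad and value of joint cover above 0.016 m and distance of short_bush_mid from where it was at the start of the episode below 0.03 m); the robot touches nothing.
It fails at once if the short bush is moved by more than 30 mm (distance of short_bush_mid from where it was at the start of the episode above 0.03 m).
It fails at once if the cover is slammed down faster than 0.6 m/s (bush dropped instead of set down) (velocity of joint cover above 0.6 m/s).
It also fails if it takes over 58 s, if anything falls off the work surface, if the arm or the gripper's body presses on something with over 40 N, if the wrist force passes 120 N, or if a joint passes its speed limit or range.

## Working session

There is one attempt and no reset: what is moved stays moved. The work goes in short steps, Python scripts to look and compute and a tool call to move; the robot and the scene stay as the last step left them, time stands still between calls to the robot, and variables do not carry over. Pictures are saved under pics/ and viewed, and the job is handed in when it is done.

Besides the shell and the picture viewer there is one more tool, called after ">>>" in YAML: its name, and indented under it one key for each argument. play_rows: Moves the arm, as the interface text tells. Its arguments: {"type":"object","properties":{"commands":{"type":"array"}},"required":["commands"]}

```bash
mkdir -p pics; cat > h.py <<'E'
import numpy as np,cv2
from plant import monitor, grab_frame, camera_params, ticket, manip
from scipy.spatial.transform import Rotation as R
def ray(cam,u,v):
    p=camera_params(cam)
    Rm=cv2.Rodrigues(np.array(p["rvec"],float))[0];t=np.array(p["tvec"],float)
    return -Rm.T@t, Rm.T@np.array([(u-p["cx"])/p["fx"],(v-p["cy"])/p["fy"],1])
def atz(cam,u,v,z):
    o,d=ray(cam,u,v); return o+d*(z-o[2])/d[2]
def proj(cam,P):
    p=camera_params(cam)
    Rm=cv2.Rodrigues(np.array(p["rvec"],float))[0];q=Rm@np.array(P)+np.array(p["tvec"])
    return p["fx"]*q[0]/q[2]+p["cx"],p["fy"]*q[1]/q[2]+p["cy"]
E
python3 - <<'E'
from h import *
for n in("scene","top","wrist"):
    cv2.imwrite(f"pics/{n}0.png",grab_frame(n))
print(monitor.state())
print(camera_params("top"),camera_params("wrist"),manip.hold_point_z)
E
```

```text
{'time': 0.15, 'joint_pos': array([-1.34503146e+00,  5.32493879e-02,  1.61401386e+00,  1.06248816e-05,
        1.47599882e+00, -1.19018266e-01]), 'joint_vel': array([ 0.00021708, -0.00249319, -0.00331148, -0.00032017, -0.00240416,
        0.00051668]), 'joint_efforts': array([ 2.70209557e-04, -3.94241273e+01, -3.70720768e+01, -1.14325421e-04,
        4.64991710e-03, -3.87119243e-06]), 'tool_pos': array([ 0.21112488, -0.58772901,  0.23029698]), 'tool_rot': array([-8.33800754e-04,  9.85177082e-01,  1.71538394e-01, -3.92492959e-05]), 'contact_force': array([-0.02720101, -0.16437464, -0.30016879]), 'ft_torque': array([-0.02299242,  0.03098853,  0.02016674]), 'gripper_width': 0.9995153114240134}
{'fx': 523.7469817851315, 'fy': 523.7469817851315, 'cx': 293.126058648008, 'cy': 211.35697617251242, 'rvec': array([ 2.10588137, -2.15896394,  0.14578178]), 'tvec': array([-0.02962825,  0.56196289,  1.12370886])} {'fx': 318.9233648569882, 'fy': 318.9233648569882, 'cx': 280.86695836006083, 'cy': 212.28952372716654, 'tool_from_camera': array([[ 3.42869718e-04, -9.52564420e-01, -3.04336834e-01,
         7.87090482e-02],
       [ 9.99999930e-01,  3.71334258e-04, -3.56516409e-05,
         4.19242357e-04],
       [ 1.46971177e-04, -3.04336801e-01,  9.52564481e-01,
        -1.43487639e-01],
       [ 0.00000000e+00,  0.00000000e+00,  0.00000000e+00,
         1.00000000e+00]])} 0.0187
```

View pics/scene0.png

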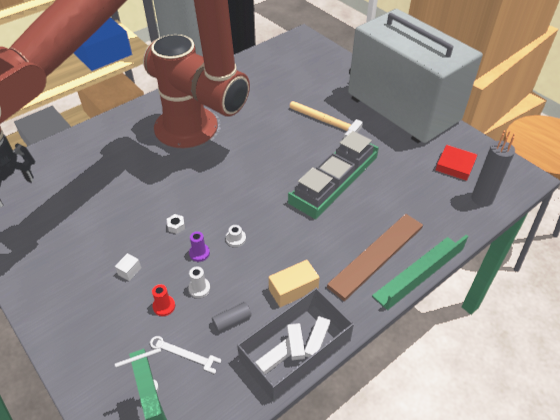

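View pics/top0.png

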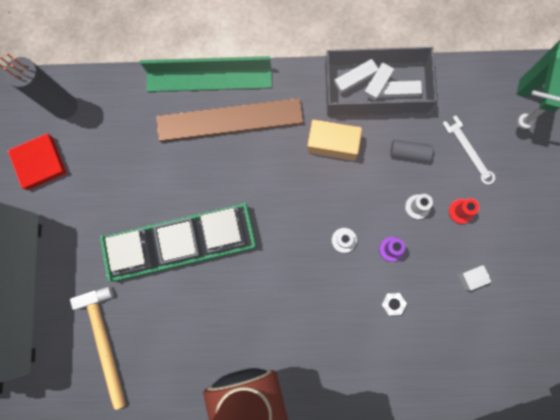

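```bash
python3 - <<'E'
import cv2
a=cv2.imread("pics/top0.png")
cv2.imwrite("pics/c1.png",cv2.resize(a[195:290,90:270],None,fx=4,fy=4,interpolation=2))
cv2.imwrite("pics/c2.png",cv2.resize(a[180:270,320:490],None,fx=4,fy=4,interpolation=2))
s=cv2.imread("pics/scene0.png")
cv2.imwrite("pics/c3.png",cv2.resize(s[125:220,280:390],None,fx=5,fy=5,interpolation=2))
E
```

```text
(no output)
```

View pics/c1.png

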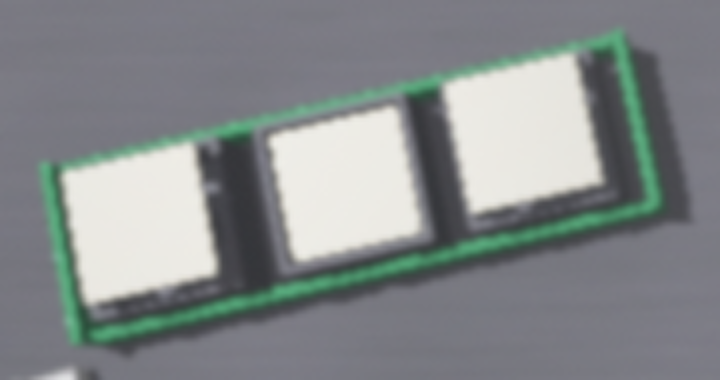

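View pics/c2.png

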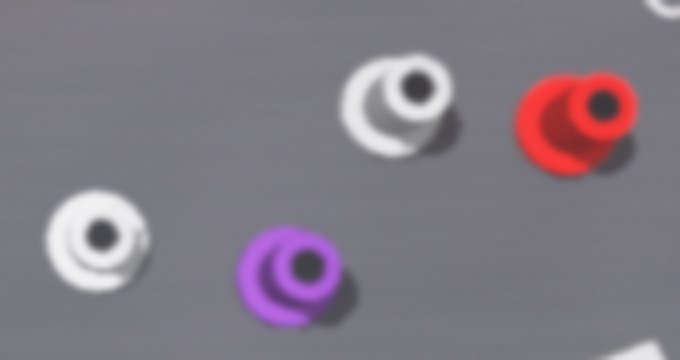

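View pics/c3.png

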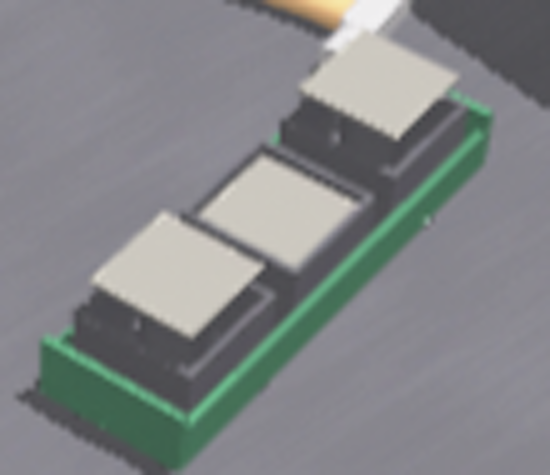

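```bash
python3 - <<'E'
from h import *
P=[atz("top",90+x/4,195+y/4,.054) for x,y in[(270,135),(405,103),(428,237),(293,265)]]
P=np.array(P);print(P.round(4),P.mean(0).round(4));
print([round(float(np.linalg.norm(P[i]-P[i-1])),4) for i in range(4)])
for a,b in((0,1),(3,2),(0,3),(1,2)):
  d=P[b]-P[a];print(np.degrees(np.arctan2(d[1],d[0])))
# full covers z=.085
for c in([(62,170),(195,143),(218,277),(85,305)],[(443,85),(575,53),(605,187),(472,220)]):
  Q=np.array([atz("top",90+x/4,195+y/4,.085) for x,y in c]);print('full',Q.mean(0))
print('tall top',atz("top",320+418/4,180+87.5/4,.075),'flange',atz("top",320+391/4,180+107/4,.012*.7))
print('short top',atz("top",320+101/4,180+236/4,.042),'fl',atz("top",320+97/4,180+241/4,.009))
print('purple',atz("top",320+307/4,180+266/4,.075),'red',atz("top",320+603/4,180+104/4,.075))
# scene check
print('scene cover',atz("scene",280+280/5,125+211/5,.054))
print('robot',R.from_quat(monitor.state()['tool_rot'][[1,2,3,0]]).as_matrix().round(3))
E
```

```text
[[0.5284 0.2564 0.054 ]
 [0.5443 0.1818 0.054 ]
 [0.47   0.1687 0.054 ]
 [0.4565 0.2426 0.054 ]] [0.4998 0.2124 0.054 ]
[0.0732, 0.0763, 0.0755, 0.0752]
-77.99334155756188
-79.68541352363374
-169.1156647765788
-169.98865220977936
full [0.47867644 0.31677034 0.085     ]
full [0.52043628 0.11121586 0.085     ]
tall top [ 0.56930494 -0.32853789  0.075     ] flange [ 0.56959703 -0.3282884   0.0084    ]
short top [ 0.49644589 -0.15719784  0.042     ] fl [ 0.49695539 -0.15753106  0.009     ]
purple [ 0.47429413 -0.2636169   0.075     ] red [ 0.55763379 -0.42713091  0.075     ]
scene cover [0.50623578 0.2160562  0.054     ]
robot [[ 0.941  0.338 -0.   ]
 [ 0.338 -0.941  0.002]
 [ 0.    -0.002 -1.   ]]
```

```bash
python3 - <<'E'
import cv2
s=cv2.imread("pics/scene0.png")
cv2.imwrite("pics/c4.png",cv2.resize(s[210:320,130:260],None,fx=5,fy=5,interpolation=2))
E
```

```text
(no output)
```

View pics/c4.png

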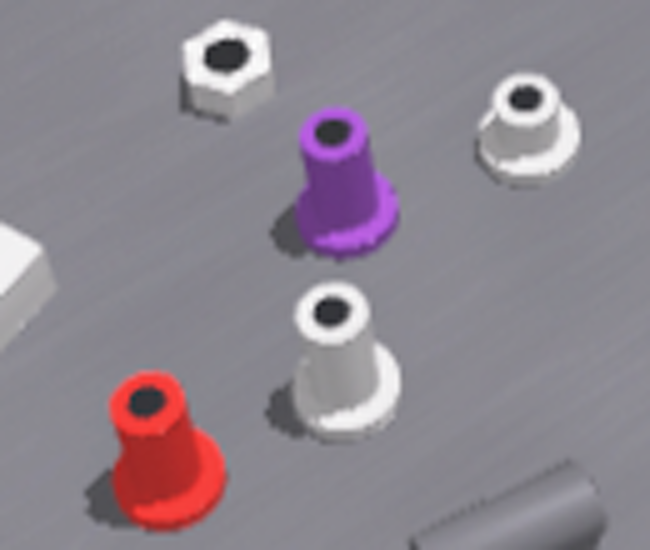

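View pics/wrist0.png

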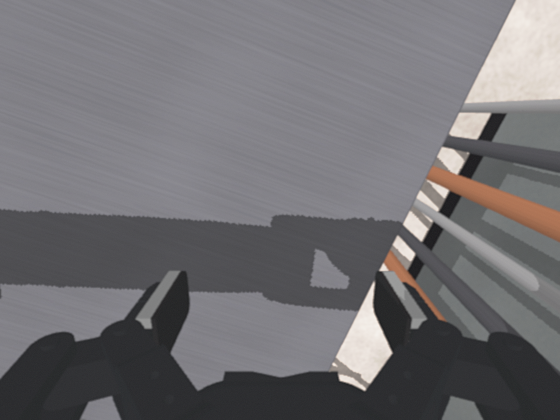

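The middle cell is the empty one, with its centre near (0.500, 0.213). The tall plain bush is at about (0.569, -0.328). I'll move over the cell with the gripper shut and press the cover.

>>> play_rows:
  commands:
    - {"dx":2.5,"dy":-3.1,"rz":-0.1,"claw":1}
    - {"dx":5.1,"dy":-6.2,"rz":-0.2,"claw":1}
    - {"dx":7.6,"dy":-9.2,"rz":-0.3,"claw":1}
    - {"dx":10.2,"dy":-12.3,"rz":-0.4,"claw":1}
    - {"dx":12.7,"dy":-15.4,"rz":-0.5,"claw":1}

```text
invalid input
```

```bash
cat >> h.py <<'E'
YT=np.radians(11.5)
def go(x,y,z):
    s=monitor.state();M=R.from_quat(s['tool_rot'][[1,2,3,0]]).as_matrix()
    yv=np.array([np.cos(YT),np.sin(YT),0]);zv=np.array([0,0,-1.]);T=np.c_[np.cross(yv,zv),yv,zv]
    d=M.T@(np.array([x,y,z])-s['tool_pos'])*100
    print('t',s['time'],'pos',s['tool_pos'].round(4),'F',s['contact_force'].round(2),'w',round(s['gripper_width'],3),'q',s['joint_pos'].round(2))
    print('shift cm',d.round(2),'rot',R.from_matrix(M.T@T).as_rotvec().round(3))
E
python3 -c "
from h import *
go(.5,.2135,.13)"
```

```text
t 0.15 pos [ 0.2111 -0.5877  0.2303] F [-0.03 -0.16 -0.3 ] w 1.0 q [-1.35  0.05  1.61  0.    1.48 -0.12]
shift cm [ 54.27 -65.63  10.15] rot [-1.000e-03 -1.000e-03 -1.427e+00]
```

>>> play_rows:
  commands:
    - {"dx":2.5,"dy":-3.1,"dz":0,"rx":0,"ry":0,"rz":-0.1,"claw":1}
    - {"dx":5.1,"dy":-6.2,"dz":0,"rx":0,"ry":0,"rz":-0.2,"claw":1}
    - {"dx":7.6,"dy":-9.2,"dz":0,"rx":0,"ry":0,"rz":-0.3,"claw":1}
    - {"dx":10.2,"dy":-12.3,"dz":0,"rx":0,"ry":0,"rz":-0.4,"claw":1}
    - {"dx":12.7,"dy":-15.4,"dz":0,"rx":0,"ry":0,"rz":-0.5,"claw":1}

```text
time: 0.65
tool_pos: [0.2788, -0.3982, 0.2301]
tool_rot: [-0.001, 0.911, 0.412, 0.0]
contact_force: [0.6, -0.4, -0.7]
gripper_width: 0.143
```

```bash
python3 -c "
from h import *
go(.5,.2135,.15)"
```

```text
t 0.65 pos [ 0.2788 -0.3982  0.2301] F [ 0.6  -0.43 -0.69] w 0.143 q [-1.11 -0.29  1.93  0.    1.5  -0.39]
shift cm [ 60.5  -23.83   8.14] rot [-0.001 -0.002 -0.923]
```

>>> play_rows:
  commands:
    - {"dx":4.0,"dy":-1.6,"dz":0,"rx":0,"ry":0,"rz":-0.08,"claw":1}
    - {"dx":8.0,"dy":-3.2,"dz":0,"rx":0,"ry":0,"rz":-0.16,"claw":1}
    - {"dx":12.0,"dy":-4.8,"dz":0,"rx":0,"ry":0,"rz":-0.24,"claw":1}
    - {"dx":16,"dy":-6.4,"dz":0,"rx":0,"ry":0,"rz":-0.32,"claw":1}
    - {"dx":20,"dy":-8,"dz":0,"rx":0,"ry":0,"rz":-0.4,"claw":1}

```text
time: 1.15
tool_pos: [0.3511, -0.1935, 0.2303]
tool_rot: [-0.001, 0.811, 0.586, 0.001]
contact_force: [0.7, -0.2, -0.5]
gripper_width: -0.0
```

```bash
python3 -c "
from h import *
go(.5,.2135,.15)"
```

```text
t 1.15 pos [ 0.3511 -0.1935  0.2303] F [ 0.73 -0.21 -0.51] w -0.0 q [-0.69 -0.53  2.1   0.    1.57 -0.37]
shift cm [43.3   1.36  8.12] rot [-0.    -0.002 -0.52 ]
```

>>> play_rows:
  commands:
    - {"dx":4.3,"dy":0.1,"dz":0,"rx":0,"ry":0,"rz":-0.06,"claw":1}
    - {"dx":8.6,"dy":0.3,"dz":0,"rx":0,"ry":0,"rz":-0.12,"claw":1}
    - {"dx":13,"dy":0.4,"dz":0,"rx":0,"ry":0,"rz":-0.18,"claw":1}
    - {"dx":17.3,"dy":0.5,"dz":0,"rx":0,"ry":0,"rz":-0.24,"claw":1}
    - {"dx":21.6,"dy":0.7,"dz":0,"rx":0,"ry":0,"rz":-0.3,"claw":1}

```text
time: 1.65
tool_pos: [0.4257, 0.0113, 0.2307]
tool_rot: [-0.001, 0.713, 0.701, 0.001]
contact_force: [0.8, 0.1, -0.7]
gripper_width: 0.001
```

```bash
python3 -c "
from h import *
go(.5,.2135,.15)"
```

```text
t 1.65 pos [0.4257 0.0113 0.2307] F [ 0.75  0.15 -0.72] w 0.001 q [-0.15 -0.46  2.05  0.    1.55 -0.13]
shift cm [20.33  7.09  8.11] rot [ 0.001 -0.002 -0.218]
```

>>> play_rows:
  commands:
    - {"dx":4.5,"dy":1.6,"dz":0,"rx":0,"ry":0,"rz":-0.06,"claw":1}
    - {"dx":9,"dy":3.2,"dz":0,"rx":0,"ry":0,"rz":-0.12,"claw":1}
    - {"dx":13.5,"dy":4.8,"dz":0,"rx":0,"ry":0,"rz":-0.18,"claw":1}
    - {"dx":17.8,"dy":6.2,"dz":1,"rx":0,"ry":0,"rz":-0.218,"claw":1}
    - {"dx":20.3,"dy":7.1,"dz":3,"rx":0,"ry":0,"rz":-0.218,"claw":1}

```text
time: 2.15
tool_pos: [0.5015, 0.2164, 0.2024]
tool_rot: [0.0, 0.631, 0.776, 0.003]
contact_force: [0.1, 0.3, -0.2]
gripper_width: -0.003
```

```bash
python3 -c "
from h import *
go(.5,.2135,.08)
cv2.imwrite('pics/w1.png',grab_frame('wrist'))
cv2.imwrite('pics/t1.png',grab_frame('top'))
s=monitor.state()
print(s['tool_pos'],s['tool_rot'])"
```

```text
t 2.15 pos [0.5015 0.2164 0.2024] F [ 0.06  0.28 -0.22] w -0.003 q [ 0.27 -0.12  1.83  0.    1.43  0.07]
shift cm [-0.29 -0.26 12.24] rot [ 0.005 -0.003  0.004]
[0.49861398 0.21534832 0.19735603] [-0.00246916  0.63100502  0.77577347 -0.00144454]
```

View pics/w1.png

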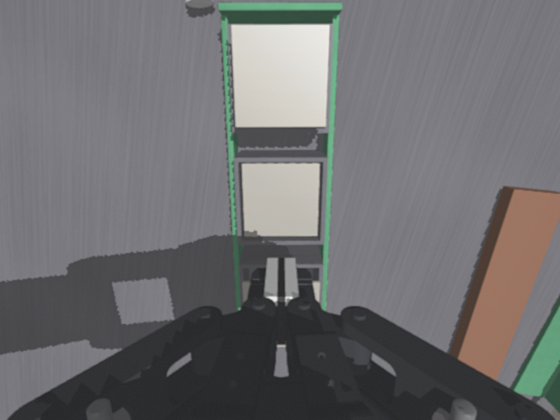

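```bash
cat >> h.py <<'E'
def watz(u,v,z,pos=None,q=None):
    p=camera_params('wrist');s=monitor.state()
    pos=s['tool_pos'] if pos is None else np.array(pos); q=s['tool_rot'] if q is None else np.array(q)
    M=R.from_quat(q[[1,2,3,0]]).as_matrix();C=p['tool_from_camera']
    d=M@C[:3,:3]@np.array([(u-p['cx'])/p['fx'],(v-p['cy'])/p['fy'],1]);o=pos+M@C[:3,3]
    return o+d*(z-o[2])/d[2]
E
python3 -c "
from h import *
P=np.array([watz(u,v,.054,[.5015,.2164,.2024],[0,.631,.776,.002]) for u,v in[(243,164),(320,164),(321,237),(243,237)]])
print(P.round(4),P.mean(0).round(4))
go(.5,.2135,.08)"
```

```text
[[0.4624 0.2402 0.054 ]
 [0.5315 0.2546 0.054 ]
 [0.5498 0.1848 0.054 ]
 [0.4746 0.1692 0.054 ]] [0.5046 0.2122 0.054 ]
t 2.25 pos [0.4986 0.2153 0.1974] F [-1.02 -0.82  0.18] w 0.001 q [ 0.27 -0.12  1.84  0.    1.43  0.06]
shift cm [-0.23  0.16 11.73] rot [-0.005 -0.002  0.004]
```

>>> play_rows:
  commands:
    - {"dx":-0.1,"dy":0.3,"dz":3.5,"rx":0,"ry":0,"rz":0,"claw":1}
    - {"dx":-0.2,"dy":0.4,"dz":7,"rx":-0.005,"ry":0,"rz":0,"claw":1}
    - {"dx":-0.2,"dy":0.4,"dz":10,"rx":-0.005,"ry":0,"rz":0,"claw":1}
    - {"dx":-0.2,"dy":0.4,"dz":12,"rx":-0.005,"ry":0,"rz":0,"claw":1}
    - {"dx":-0.2,"dy":0.4,"dz":12,"rx":-0.005,"ry":0,"rz":0,"claw":1}

```text
time: 2.75
tool_pos: [0.4994, 0.2128, 0.0738]
tool_rot: [-0.003, 0.631, 0.776, -0.003]
contact_force: [-0.2, -0.0, -0.5]
gripper_width: 0.0
```

```bash
python3 -c "
from h import *
go(.502,.2135,.036)
cv2.imwrite('pics/w2.png',grab_frame('wrist'))"
```

```text
t 2.75 pos [0.4994 0.2128 0.0738] F [-0.24 -0.02 -0.51] w 0.0 q [0.26 0.02 1.93 0.   1.21 0.06]
shift cm [0.01 0.3  3.78] rot [-0.008 -0.001  0.004]
```

View pics/w2.png

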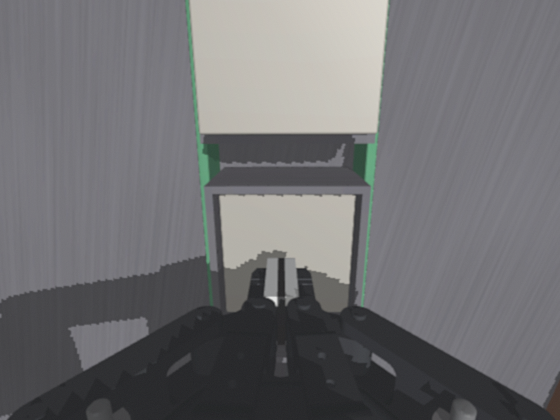

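>>> play_rows:
  commands:
    - {"dx":0,"dy":0.3,"dz":1.5,"rx":-0.008,"ry":0,"rz":0,"claw":1}
    - {"dx":0,"dy":0.3,"dz":2.2,"rx":-0.008,"ry":0,"rz":0,"claw":1}
    - {"dx":0,"dy":0.3,"dz":2.9,"rx":-0.008,"ry":0,"rz":0,"claw":1}
    - {"dx":0,"dy":0.3,"dz":3.5,"rx":-0.008,"ry":0,"rz":0,"claw":1}
    - {"dx":0,"dy":0.3,"dz":3.8,"rx":-0.008,"ry":0,"rz":0,"claw":1}

```text
time: 3.3
tool_pos: [0.5046, 0.2139, 0.0387]
tool_rot: [0.001, 0.631, 0.776, 0.003]
contact_force: [1.2, -0.9, 1.9]
gripper_width: 0.003
```

```bash
python3 -c "
from h import *
go(.502,.2135,.034)
cv2.imwrite('pics/w3.png',grab_frame('wrist'))"
```

```text
t 3.3 pos [0.5046 0.2139 0.0387] F [ 1.2  -0.88  1.91] w 0.003 q [0.26 0.07 1.94 0.   1.13 0.06]
shift cm [ 0.01 -0.27  0.46] rot [ 0.006 -0.001  0.004]
```

View pics/w3.png

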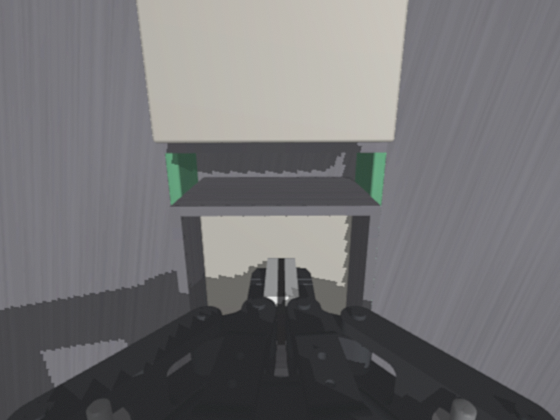

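>>> play_rows:
  commands:
    - {"dx":0,"dy":-0.1,"dz":0.2,"rx":0,"ry":0,"rz":0,"claw":1}
    - {"dx":0,"dy":-0.1,"dz":0.3,"rx":0,"ry":0,"rz":0,"claw":1}
    - {"dx":0,"dy":-0.1,"dz":0.4,"rx":0,"ry":0,"rz":0,"claw":1}
    - {"dx":0,"dy":-0.1,"dz":0.5,"rx":0,"ry":0,"rz":0,"claw":1}
    - {"dx":0,"dy":-0.1,"dz":0.5,"rx":0,"ry":0,"rz":0,"claw":1}

```text
time: 3.85
tool_pos: [0.5038, 0.214, 0.034]
tool_rot: [0.001, 0.631, 0.776, 0.003]
contact_force: [0.0, -0.5, 5.1]
gripper_width: 0.0
```

```bash
python3 -c "
from h import *
go(.502,.2135,.034)
cv2.imwrite('pics/w4.png',grab_frame('wrist'))"
```

```text
t 3.85 pos [0.5038 0.214  0.034 ] F [ 0.03 -0.49  5.06] w 0.0 q [0.27 0.07 1.94 0.   1.12 0.06]
shift cm [-0.01 -0.19 -0.  ] rot [ 0.006 -0.002  0.004]
```

View pics/w4.png

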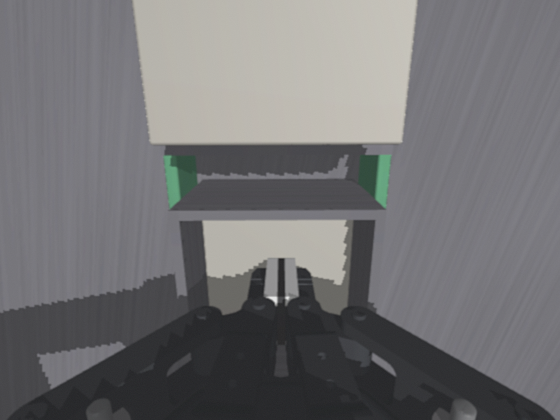

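```bash
python3 -c "
from h import *
a=watz(181,218,.06);b=watz(373,218,.06);c=watz(171,208,.06);d=watz(384,208,.06)
print(a,b,np.linalg.norm(a-b),c,d,np.linalg.norm(c-d))
yv=np.array([np.sin(YT),-np.cos(YT),0])
print((a+b)/2+.038*yv,(c+d)/2+.042*yv)
go(.569,-.3285,.25)
"
```

```text
[0.45886475 0.24326213 0.06      ] [0.53204258 0.25829396 0.06      ] 0.07470576719395926 [0.45465758 0.24653919 0.06      ] [0.53503312 0.26306694 0.06      ] 0.0820572559465431
[0.50302965 0.21354091 0.06      ] [0.5032188  0.21364623 0.06      ]
t 3.9 pos [0.5038 0.214  0.034 ] F [ 0.07 -0.76  4.55] w 0.004 q [0.27 0.07 1.94 0.   1.12 0.06]
shift cm [-54.41  -4.49 -21.72] rot [ 0.006 -0.002  0.004]
```

>>> play_rows:
  commands:
    - {"dx":0,"dy":0,"dz":-3,"rx":0,"ry":0,"rz":0,"claw":1}
    - {"dx":0,"dy":0,"dz":-7,"rx":0,"ry":0,"rz":0,"claw":1}
    - {"dx":-2,"dy":-0.2,"dz":-11,"rx":0,"ry":0,"rz":0,"claw":0.5}
    - {"dx":-6,"dy":-0.6,"dz":-13.5,"rx":0,"ry":0,"rz":0,"claw":0}
    - {"dx":-10,"dy":-0.9,"dz":-15,"rx":0,"ry":0,"rz":0,"claw":0}

```text
time: 4.4
tool_pos: [0.5149, 0.1135, 0.1864]
tool_rot: [0.002, 0.63, 0.776, 0.004]
contact_force: [0.8, -0.8, -0.6]
gripper_width: 0.505
```

>>> play_rows:
  commands:
    - {"dx":-4.5,"dy":-0.4,"dz":0,"rx":0,"ry":0,"rz":0,"claw":0}
    - {"dx":-9,"dy":-0.8,"dz":0,"rx":0,"ry":0,"rz":0,"claw":0}
    - {"dx":-13.5,"dy":-1.2,"dz":0,"rx":0,"ry":0,"rz":0,"claw":0}
    - {"dx":-18,"dy":-1.6,"dz":0,"rx":0,"ry":0,"rz":0,"claw":0}
    - {"dx":-22,"dy":-2,"dz":0,"rx":0,"ry":0,"rz":0,"claw":0}

```text
time: 4.9
tool_pos: [0.5397, -0.1077, 0.185]
tool_rot: [0.001, 0.631, 0.776, 0.004]
contact_force: [0.2, 0.3, -0.3]
gripper_width: 1.001
```

```bash
python3 -c "
from h import *
go(.57,-.3285,.2)"
```

```text
t 4.9 pos [ 0.5397 -0.1077  0.185 ] F [ 0.17  0.32 -0.28] w 1.001 q [-0.34 -0.1   1.84  0.01  1.4  -0.54]
shift cm [-22.23  -1.53  -1.58] rot [ 0.008 -0.003  0.005]
```

>>> play_rows:
  commands:
    - {"dx":-4.5,"dy":-0.3,"dz":0,"rx":0,"ry":0,"rz":0,"claw":0}
    - {"dx":-9,"dy":-0.6,"dz":0,"rx":0.008,"ry":0,"rz":0,"claw":0}
    - {"dx":-13.5,"dy":-0.9,"dz":0,"rx":0.008,"ry":0,"rz":0,"claw":0}
    - {"dx":-18,"dy":-1.2,"dz":-0.5,"rx":0.008,"ry":0,"rz":0,"claw":0}
    - {"dx":-22,"dy":-1.5,"dz":-0.5,"rx":0.008,"ry":0,"rz":0,"claw":0}

```text
time: 5.4
tool_pos: [0.5696, -0.3279, 0.1889]
tool_rot: [-0.002, 0.631, 0.776, 0.001]
contact_force: [0.6, -0.5, 0.2]
gripper_width: 1.003
```

>>> play_rows:
  commands:
    - {"dx":0,"dy":0,"dz":0,"rx":0,"ry":0,"rz":0,"claw":0}
    - {"dx":0,"dy":0,"dz":0,"rx":0,"ry":0,"rz":0,"claw":0}
    - {"dx":0,"dy":0,"dz":0,"rx":0,"ry":0,"rz":0,"claw":0}

```text
time: 5.7
tool_pos: [0.5692, -0.3265, 0.1879]
tool_rot: [-0.003, 0.631, 0.776, 0.001]
contact_force: [-1.2, 0.6, -0.4]
gripper_width: 1.002
```

```bash
python3 -c "
from h import *
go(.57,-.3285,.12)
cv2.imwrite('pics/w5.png',grab_frame('wrist'))
go(.57,-.3285,.12)"
```

```text
t 5.7 pos [ 0.5692 -0.3265  0.1879] F [-1.15  0.59 -0.39] w 1.002 q [-0.64  0.16  1.57  0.    1.42 -0.84]
shift cm [-0.25  0.05  6.79] rot [-0.002 -0.006  0.005]
t 5.75 pos [ 0.5694 -0.3263  0.1882] F [ 0.89 -0.14 -0.1 ] w 1.0 q [-0.63  0.16  1.57  0.    1.42 -0.84]
shift cm [-0.26  0.02  6.82] rot [-0.002 -0.005  0.006]
```

View pics/w5.png

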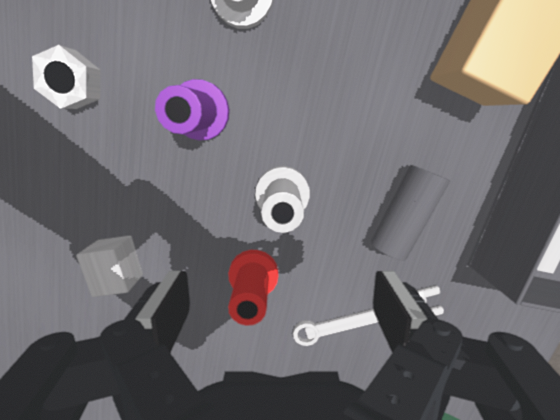

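```bash
python3 -c "
from h import *
print(watz(282.5,212,.075),watz(283,195,.01),watz(247,309,.075),watz(178,110,.075))
print(watz(284,168,.0),watz(256,195,.012),watz(310,193,.012))"
```

```text
[ 0.57213797 -0.32930813  0.075     ] [ 0.57321528 -0.33088977  0.01      ] [ 0.55933519 -0.42898804  0.075     ] [ 0.47659735 -0.26552883  0.075     ]
[ 0.56877817 -0.30469245  0.        ] [ 0.54576643 -0.33614329  0.012     ] [ 0.59993236 -0.32257446  0.012     ]
```

```bash
python3 -c "
from h import *
go(.5717,-.3294,.036)"
```

```text
t 5.75 pos [ 0.5694 -0.3263  0.1882] F [ 0.89 -0.14 -0.1 ] w 1.0 q [-0.63  0.16  1.57  0.    1.42 -0.84]
shift cm [-0.43  0.19 15.22] rot [-0.002 -0.005  0.006]
```

>>> play_rows:
  commands:
    - {"dx":-0.2,"dy":0.1,"dz":2.5,"rx":0,"ry":-0.005,"rz":0,"claw":0}
    - {"dx":-0.4,"dy":0.2,"dz":5.5,"rx":0,"ry":-0.005,"rz":0,"claw":0}
    - {"dx":-0.4,"dy":0.2,"dz":8.5,"rx":0,"ry":-0.005,"rz":0,"claw":0}
    - {"dx":-0.4,"dy":0.2,"dz":10,"rx":0,"ry":-0.005,"rz":0,"claw":0}
    - {"dx":-0.4,"dy":0.2,"dz":10,"rx":0,"ry":-0.005,"rz":0,"claw":0}

```text
time: 6.25
tool_pos: [0.5703, -0.327, 0.0851]
tool_rot: [-0.004, 0.63, 0.777, -0.001]
contact_force: [-0.1, 0.1, -0.1]
gripper_width: 1.0
```

```bash
python3 -c "
from h import *
go(.5717,-.3294,.036)
cv2.imwrite('pics/w6.png',grab_frame('wrist'))"
```

```text
t 6.25 pos [ 0.5703 -0.327   0.0851] F [-0.12  0.11 -0.06] w 1.0 q [-0.63  0.26  1.64 -0.    1.25 -0.84]
shift cm [-0.29  0.11  4.91] rot [-0.005 -0.005  0.007]
```

View pics/w6.png

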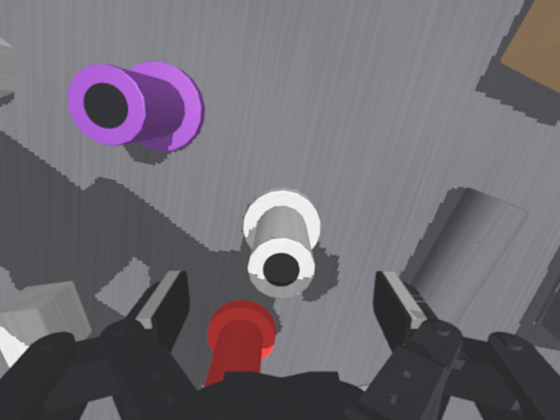

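```bash
python3 -c "
from h import *
print(watz(281,266,.075))
go(.571,-.3294,.036)"
```

```text
[ 0.57298052 -0.33063077  0.075     ]
t 6.3 pos [ 0.5715 -0.3281  0.0875] F [-0.18  0.09  0.68] w 0.994 q [-0.63  0.25  1.64 -0.    1.25 -0.84]
shift cm [-0.13 -0.06  5.15] rot [-0.003 -0.002  0.007]
```

>>> play_rows:
  commands:
    - {"dx":-0.15,"dy":0,"dz":1.8,"rx":0,"ry":0,"rz":0,"claw":0}
    - {"dx":-0.2,"dy":0,"dz":3.6,"rx":0,"ry":0,"rz":0,"claw":0}
    - {"dx":-0.2,"dy":0,"dz":5,"rx":0,"ry":0,"rz":0,"claw":0}
    - {"dx":-0.2,"dy":0,"dz":5.1,"rx":0,"ry":0,"rz":0,"claw":0}
    - {"dx":-0.2,"dy":0,"dz":5.1,"rx":0,"ry":0,"rz":0,"claw":0}

```text
time: 6.8
tool_pos: [0.5712, -0.3297, 0.0354]
tool_rot: [-0.003, 0.63, 0.777, -0.001]
contact_force: [-0.1, 0.4, -0.1]
gripper_width: 1.004
```

```bash
python3 -c "
from h import *
go(.572,-.330,.036)
cv2.imwrite('pics/w7.png',grab_frame('wrist'))"
```

```text
t 6.8 pos [ 0.5712 -0.3297  0.0354] F [-0.11  0.44 -0.06] w 1.004 q [-0.64  0.32  1.66 -0.    1.17 -0.84]
shift cm [-0.04  0.07 -0.06] rot [-0.004 -0.003  0.007]
```

View pics/w7.png

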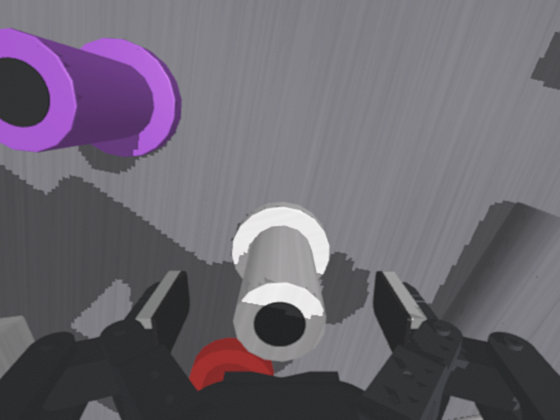

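Centred between the jaws; closing.

>>> play_rows:
  commands:
    - {"dx":0,"dy":0,"dz":0,"rx":0,"ry":0,"rz":0,"claw":0.3}
    - {"dx":0,"dy":0,"dz":0,"rx":0,"ry":0,"rz":0,"claw":0.5}
    - {"dx":0,"dy":0,"dz":0,"rx":0,"ry":0,"rz":0,"claw":0.8}
    - {"dx":0,"dy":0,"dz":0,"rx":0,"ry":0,"rz":0,"claw":1}
    - {"dx":0,"dy":0,"dz":0,"rx":0,"ry":0,"rz":0,"claw":1}

```text
time: 7.35
tool_pos: [0.572, -0.3304, 0.0372]
tool_rot: [-0.001, 0.63, 0.777, -0.001]
contact_force: [-1.8, 0.3, 2.8]
gripper_width: 0.405
```

>>> play_rows:
  commands:
    - {"dx":0,"dy":0,"dz":0,"rx":0,"ry":0,"rz":0,"claw":1}
    - {"dx":0,"dy":0,"dz":0,"rx":0,"ry":0,"rz":0,"claw":1}
    - {"dx":0,"dy":0,"dz":-0.5,"rx":0,"ry":0,"rz":0,"claw":1}
    - {"dx":0,"dy":0,"dz":-1.5,"rx":0,"ry":0,"rz":0,"claw":1}
    - {"dx":0,"dy":0,"dz":-3,"rx":0,"ry":0,"rz":0,"claw":1}

```text
time: 7.85
tool_pos: [0.5706, -0.3293, 0.0655]
tool_rot: [-0.004, 0.63, 0.777, -0.001]
contact_force: [-0.4, -0.7, -6.2]
gripper_width: 0.405
```

```bash
python3 -c "
from h import *
go(.503,.2136,.19)
cv2.imwrite('pics/w8.png',grab_frame('wrist'))"
```

```text
t 7.85 pos [ 0.5706 -0.3293  0.0655] F [-0.42 -0.72 -6.22] w 0.405 q [-0.64  0.28  1.65 -0.    1.22 -0.84]
shift cm [ 54.57   4.5  -12.21] rot [-0.006 -0.005  0.007]
```

View pics/w8.png

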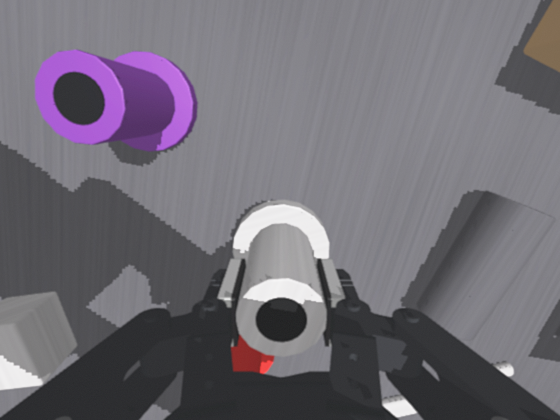

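>>> play_rows:
  commands:
    - {"dx":0,"dy":0,"dz":-3,"rx":0,"ry":0,"rz":0,"claw":1}
    - {"dx":0,"dy":0,"dz":-6,"rx":0,"ry":0,"rz":0,"claw":1}
    - {"dx":1,"dy":0.1,"dz":-9,"rx":0,"ry":0,"rz":0,"claw":1}
    - {"dx":3,"dy":0.3,"dz":-11.5,"rx":0,"ry":0,"rz":0,"claw":1}
    - {"dx":6,"dy":0.5,"dz":-12.5,"rx":0,"ry":0,"rz":0,"claw":1}

```text
time: 8.4
tool_pos: [0.5673, -0.2726, 0.2004]
tool_rot: [0.004, 0.631, 0.776, -0.0]
contact_force: [0.4, 0.2, -6.0]
gripper_width: 0.406
```

>>> play_rows:
  commands:
    - {"dx":3.5,"dy":0.3,"dz":0,"rx":0,"ry":0,"rz":0,"claw":1}
    - {"dx":7.5,"dy":0.6,"dz":0,"rx":0,"ry":0,"rz":0,"claw":1}
    - {"dx":11.5,"dy":0.9,"dz":0,"rx":0,"ry":0,"rz":0,"claw":1}
    - {"dx":15.5,"dy":1.2,"dz":0,"rx":0,"ry":0,"rz":0,"claw":1}
    - {"dx":19.5,"dy":1.6,"dz":0,"rx":0,"ry":0,"rz":0,"claw":1}

```text
time: 8.9
tool_pos: [0.5427, -0.0769, 0.2001]
tool_rot: [0.005, 0.631, 0.776, 0.0]
contact_force: [1.2, 0.2, -5.5]
gripper_width: 0.409
```

```bash
python3 -c "
from h import *
go(.503,.2136,.19)"
```

```text
t 8.9 pos [ 0.5427 -0.0769  0.2001] F [ 1.16  0.22 -5.53] w 0.409 q [-0.27 -0.12  1.83 -0.    1.42 -0.48]
shift cm [29.26  2.04  0.82] rot [0.006 0.007 0.005]
```

>>> play_rows:
  commands:
    - {"dx":4,"dy":0.3,"dz":0,"rx":0,"ry":0,"rz":0,"claw":1}
    - {"dx":8,"dy":0.6,"dz":0,"rx":0,"ry":0,"rz":0,"claw":1}
    - {"dx":12,"dy":0.9,"dz":0,"rx":0.006,"ry":0.006,"rz":0,"claw":1}
    - {"dx":16,"dy":1.1,"dz":0,"rx":0.006,"ry":0.006,"rz":0,"claw":1}
    - {"dx":20,"dy":1.4,"dz":0,"rx":0.006,"ry":0.006,"rz":0,"claw":1}

```text
time: 9.4
tool_pos: [0.5151, 0.1233, 0.1997]
tool_rot: [0.001, 0.631, 0.776, 0.0]
contact_force: [1.1, -0.3, -5.0]
gripper_width: 0.407
```

```bash
python3 -c "
from h import *
go(.503,.2136,.18)"
```

```text
t 9.4 pos [0.5151 0.1233 0.1997] F [ 1.14 -0.33 -4.99] w 0.407 q [ 0.09 -0.16  1.87 -0.    1.43 -0.11]
shift cm [9.09 0.65 1.96] rot [0.002 0.001 0.005]
```

>>> play_rows:
  commands:
    - {"dx":3.5,"dy":0.2,"dz":0,"rx":0,"ry":0,"rz":0.005,"claw":1}
    - {"dx":6.5,"dy":0.4,"dz":0.5,"rx":0,"ry":0,"rz":0.005,"claw":1}
    - {"dx":8.5,"dy":0.6,"dz":2,"rx":0,"ry":0,"rz":0.005,"claw":1}
    - {"dx":9.1,"dy":0.65,"dz":4,"rx":0,"ry":0,"rz":0.005,"claw":1}
    - {"dx":9.1,"dy":0.65,"dz":6,"rx":0,"ry":0,"rz":0.005,"claw":1}

```text
time: 9.9
tool_pos: [0.5031, 0.2151, 0.1402]
tool_rot: [0.001, 0.632, 0.775, 0.001]
contact_force: [0.0, 0.6, -6.8]
gripper_width: 0.403
```

>>> play_rows:
  commands:
    - {"dx":0,"dy":0,"dz":0,"rx":0,"ry":0,"rz":0,"claw":1}
    - {"dx":0,"dy":0,"dz":0,"rx":0,"ry":0,"rz":0,"claw":1}

```text
time: 10.1
tool_pos: [0.5031, 0.2152, 0.1408]
tool_rot: [0.002, 0.632, 0.775, 0.002]
contact_force: [0.4, 0.1, -6.7]
gripper_width: 0.406
```

```bash
python3 -c "
from h import *
go(.503,.2136,.08)
cv2.imwrite('pics/w9.png',grab_frame('wrist'))
cv2.imwrite('pics/s9.png',grab_frame('scene'))
go(.503,.2136,.08)"
```

```text
t 10.1 pos [0.5031 0.2152 0.1408] F [ 0.4   0.12 -6.69] w 0.406 q [ 0.27 -0.06  1.88 -0.    1.32  0.07]
shift cm [-0.16 -0.07  6.08] rot [0.004 0.    0.002]
t 10.2 pos [0.5042 0.2153 0.1422] F [-0.53  0.16 -4.96] w 0.402 q [ 0.27 -0.06  1.88 -0.    1.32  0.07]
shift cm [-0.13 -0.2   6.22] rot [0.007 0.    0.002]
```

View pics/w9.png

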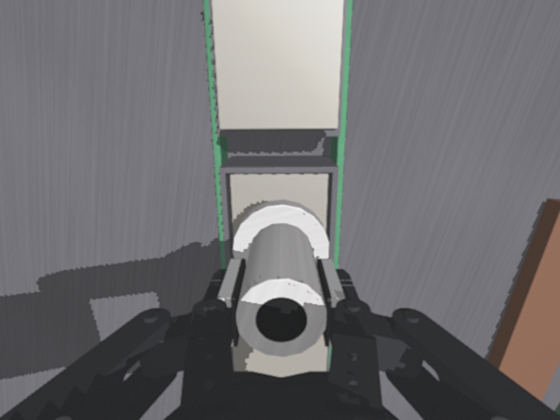

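View pics/s9.png

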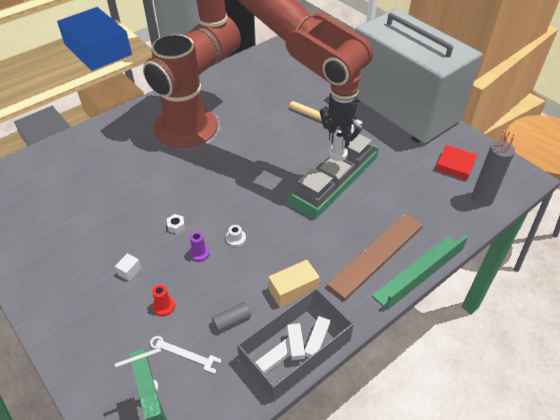

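>>> play_rows:
  commands:
    - {"dx":-0.15,"dy":-0.1,"dz":1.0,"rx":0.004,"ry":0,"rz":0,"claw":1}
    - {"dx":-0.15,"dy":-0.1,"dz":2.0,"rx":0.004,"ry":0,"rz":0,"claw":1}
    - {"dx":-0.15,"dy":-0.1,"dz":3,"rx":0.004,"ry":0,"rz":0,"claw":1}
    - {"dx":-0.15,"dy":-0.1,"dz":4,"rx":0.004,"ry":0,"rz":0,"claw":1}
    - {"dx":-0.15,"dy":-0.1,"dz":4.3,"rx":0.004,"ry":0,"rz":0,"claw":1}

```text
time: 10.7
tool_pos: [0.5025, 0.2132, 0.0968]
tool_rot: [0.0, 0.632, 0.775, -0.0]
contact_force: [0.2, -1.2, -6.4]
gripper_width: 0.406
```

```bash
python3 -c "
from h import *
go(.503,.2136,.0715)
cv2.imwrite('pics/w10.png',grab_frame('wrist'))
go(.503,.2136,.0715)"
```

```text
t 10.7 pos [0.5025 0.2132 0.0968] F [ 0.15 -1.16 -6.36] w 0.406 q [ 0.27 -0.01  1.91 -0.    1.24  0.06]
shift cm [0.03 0.06 2.53] rot [-0.001  0.001  0.001]
t 10.75 pos [0.5026 0.2133 0.097 ] F [ 0.2  -0.62 -5.94] w 0.406 q [ 0.27 -0.01  1.91 -0.    1.24  0.06]
shift cm [0.02 0.05 2.55] rot [-0.     0.001  0.002]
```

View pics/w10.png

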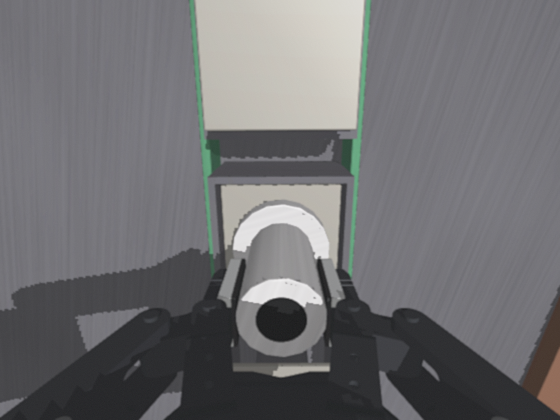

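Well centred in the cell. Lowering slowly onto the cover and down with it.

>>> play_rows:
  commands:
    - {"dx":0,"dy":0,"dz":0.4,"rx":0,"ry":0,"rz":0,"claw":1}
    - {"dx":0,"dy":0,"dz":0.8,"rx":0,"ry":0,"rz":0,"claw":1}
    - {"dx":0,"dy":0,"dz":1.2,"rx":0,"ry":0,"rz":0,"claw":1}
    - {"dx":0,"dy":0,"dz":1.6,"rx":0,"ry":0,"rz":0,"claw":1}
    - {"dx":0,"dy":0,"dz":2.0,"rx":0,"ry":0,"rz":0,"claw":1}

```text
time: 11.25
tool_pos: [0.5029, 0.2134, 0.0771]
tool_rot: [0.0, 0.632, 0.775, -0.0]
contact_force: [-1.0, -0.5, -2.5]
gripper_width: 0.407
```

>>> play_rows:
  commands:
    - {"dx":0,"dy":0,"dz":0.2,"rx":0,"ry":0,"rz":0,"claw":1}
    - {"dx":0,"dy":0,"dz":0.3,"rx":0,"ry":0,"rz":0,"claw":1}
    - {"dx":0,"dy":0,"dz":0.4,"rx":0,"ry":0,"rz":0,"claw":1}
    - {"dx":0,"dy":0,"dz":0.4,"rx":0,"ry":0,"rz":0,"claw":1}
    - {"dx":0,"dy":0,"dz":0.4,"rx":0,"ry":0,"rz":0,"claw":1}

```text
time: 11.75
tool_pos: [0.5029, 0.2133, 0.0731]
tool_rot: [0.0, 0.632, 0.775, -0.0]
contact_force: [-0.9, 0.2, -4.3]
gripper_width: 0.407
```

```bash
python3 -c "
from h import *
go(.503,.2136,.0705)"
```

```text
t 11.75 pos [0.5029 0.2133 0.0731] F [-0.86  0.17 -4.32] w 0.407 q [ 0.27  0.02  1.93 -0.    1.2   0.06]
shift cm [0.02 0.02 0.26] rot [0.    0.    0.002]
```

>>> play_rows:
  commands:
    - {"dx":0,"dy":0,"dz":0.1,"rx":0,"ry":0,"rz":0,"claw":1}
    - {"dx":0,"dy":0,"dz":0.2,"rx":0,"ry":0,"rz":0,"claw":1}
    - {"dx":0,"dy":0,"dz":0.25,"rx":0,"ry":0,"rz":0,"claw":1}
    - {"dx":0,"dy":0,"dz":0.25,"rx":0,"ry":0,"rz":0,"claw":1}
    - {"dx":0,"dy":0,"dz":0.25,"rx":0,"ry":0,"rz":0,"claw":1}

```text
time: 12.25
tool_pos: [0.503, 0.2133, 0.0711]
tool_rot: [0.0, 0.632, 0.775, 0.0]
contact_force: [-2.9, -0.8, 0.2]
gripper_width: 0.407
```

>>> play_rows:
  commands:
    - {"dx":0,"dy":0,"dz":0,"rx":0,"ry":0,"rz":0,"claw":0.5}
    - {"dx":0,"dy":0,"dz":0,"rx":0,"ry":0,"rz":0,"claw":0.4}
    - {"dx":0,"dy":0,"dz":0,"rx":0,"ry":0,"rz":0,"claw":0.3}
    - {"dx":0,"dy":0,"dz":0,"rx":0,"ry":0,"rz":0,"claw":0.15}
    - {"dx":0,"dy":0,"dz":0,"rx":0,"ry":0,"rz":0,"claw":0.15}

```text
time: 12.75
tool_pos: [0.5032, 0.2134, 0.0712]
tool_rot: [0.0, 0.632, 0.775, 0.0]
contact_force: [-0.2, 0.4, -0.4]
gripper_width: 0.853
```

```bash
python3 -c "
from h import *
go(.503,.2136,.0715)
cv2.imwrite('pics/w11.png',grab_frame('wrist'))"
```

```text
t 12.75 pos [0.5032 0.2134 0.0712] F [-0.16  0.38 -0.39] w 0.853 q [ 0.27  0.02  1.93 -0.    1.19  0.06]
shift cm [ 0.02 -0.02 -0.03] rot [0.001 0.001 0.002]
```

View pics/w11.png

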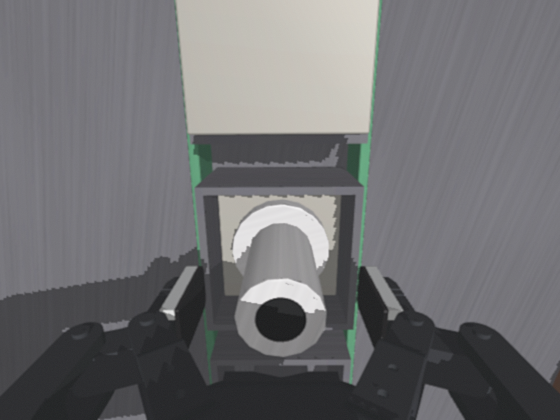

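Released, and the bush stands free in the cell. Withdrawing straight up, then aside.

>>> play_rows:
  commands:
    - {"dx":0,"dy":0,"dz":-2,"rx":0,"ry":0,"rz":0,"claw":0.15}
    - {"dx":0,"dy":0,"dz":-5,"rx":0,"ry":0,"rz":0,"claw":0.15}
    - {"dx":0,"dy":0,"dz":-9,"rx":0,"ry":0,"rz":0,"claw":0.15}
    - {"dx":0,"dy":0,"dz":-13,"rx":0,"ry":0,"rz":0,"claw":0.15}
    - {"dx":-2,"dy":0,"dz":-16,"rx":0,"ry":0,"rz":0,"claw":0.15}

```text
time: 13.3
tool_pos: [0.5074, 0.1951, 0.2343]
tool_rot: [0.001, 0.631, 0.776, 0.002]
contact_force: [1.4, 0.1, 1.5]
gripper_width: 0.852
```

>>> play_rows:
  commands:
    - {"dx":-4,"dy":0,"dz":0,"rx":0,"ry":0,"rz":0,"claw":0.15}
    - {"dx":-8,"dy":0,"dz":0,"rx":0,"ry":0,"rz":0,"claw":0.15}
    - {"dx":-12,"dy":0,"dz":0,"rx":0,"ry":0,"rz":0,"claw":0.15}
    - {"dx":-16,"dy":0,"dz":0,"rx":0,"ry":0,"rz":0,"claw":0.15}
    - {"dx":-16,"dy":0,"dz":0,"rx":0,"ry":0,"rz":0,"claw":0.15}

```text
time: 13.8
tool_pos: [0.5405, 0.0347, 0.2343]
tool_rot: [0.002, 0.633, 0.774, 0.001]
contact_force: [0.2, 0.2, 0.2]
gripper_width: 0.848
```

```bash
python3 -c "
from h import *
go(.503,.2136,.0715)
t=grab_frame('top');s=grab_frame('scene')
cv2.imwrite('pics/t12.png',t)
a=cv2.resize(t[180:300,90:370],(784,336),interpolation=2);b=cv2.resize(s[115:215,250:390],(364,260),interpolation=2)
cv2.imwrite('pics/c12.png',a);cv2.imwrite('pics/c13.png',b)"
```

```text
t 13.8 pos [0.5405 0.0347 0.2343] F [0.22 0.18 0.16] w 0.848 q [-0.07 -0.15  1.81 -0.    1.48 -0.27]
shift cm [18.3  -0.2  16.26] rot [ 0.004  0.001 -0.001]
```

View pics/c12.png

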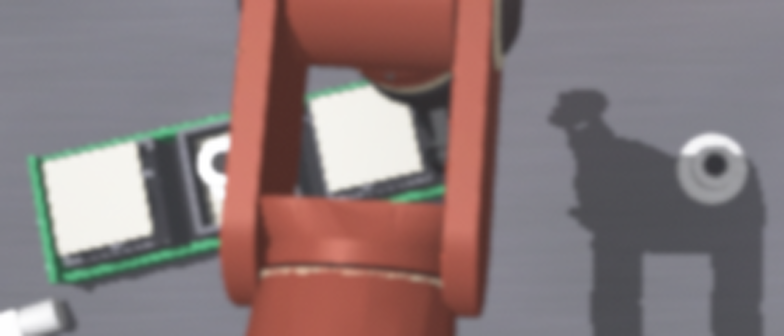

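View pics/c13.png

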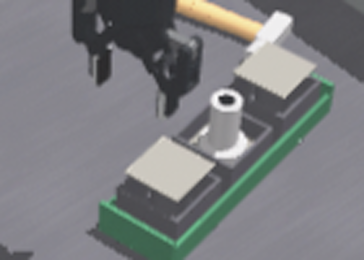

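```bash
python3 -c "
from h import *
print('bush top',atz('scene',250+228/2.6,115+98/2.6,.109),'pred px',proj('scene',[.503,.2136,.109]))
print('short',atz('top',90+715/2.8,180+165/2.8,.042))
ticket.job_done()"
```

```text
bush top [0.50363533 0.21938937 0.109     ] pred px (np.float64(336.10684584002655), np.float64(153.43584335354302))
short [ 0.49659808 -0.15743998  0.042     ]
the job is handed in; nothing more can be done
```

The tall bush now stands upright in the empty middle cell with its cover sunk, and I handed the job in after about 14 s.

- **Cover test:** with the gripper shut I pressed the cover down before touching the bush. It met its stop with the tool tip at z = 0.034 m and a force of about 5 N, which matches the full 20 mm of travel.
- **Placing:** I lowered the held bush slowly until the force showed the cover on its stop, then opened the gripper and withdrew upward.
- **Bush position:** the wrist picture after release showed it centred in the cell. The scene camera put its top about 6 mm from the cell centre, against the 16 mm allowed. The wrist measurements made the offset about 1 mm. The cameras disagreed by a few millimetres throughout, so I placed by the wrist readings.
- **Short bush:** it measured within 1 mm of where it started.
- **Contact:** the force on the tool was about 0 at hand-in, with the arm clear of everything.
- **Not measured:** the cover's final depth is judged from the contact height and the pictures, as the joint value is not readable.

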